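# Line up the green colour standards by shade

### The job

Set out the four green colour standards on the blue comparison strip beside the plate reader, in order of shade: the palest on the spot next to the white end marker, then light, then medium, and the deepest on the spot next to the black end. Stand each one upright in the middle of its own spot and let go of it. Do not tip any of them over on the way, and leave the small glass beaker that stands among them where it is.

Things in the scene. Friction and masses are not known exactly. Their poses are not given: they have to be found in the camera images.
- palest: colour standard, the first (palest) of four in shade: a solid upright resin cylinder, very pale mint green all over with a thin steel band near its foot, 40 mm in diameter, 80 mm tall, 80 to 150 g, standing loose on the bench. Origin: centre of its underside, z axis up; its yaw means nothing.
- light: colour standard, the second of four in shade: a solid upright resin cylinder, light leaf green all over with a thin steel band near its foot, 40 mm in diameter, 80 mm tall, 80 to 150 g, standing loose on the bench. Origin: centre of its underside, z axis up; its yaw means nothing.
- medium: colour standard, the third of four in shade: a solid upright resin cylinder, middle green all over with a thin steel band near its foot, 40 mm in diameter, 80 mm tall, 80 to 150 g, standing loose on the bench. Origin: centre of its underside, z axis up; its yaw means nothing.
- deepest: colour standard, the fourth (deepest) of four in shade: a solid upright resin cylinder, very dark bottle green all over with a thin steel band near its foot, 40 mm in diameter, 80 mm tall, 80 to 150 g, standing loose on the bench. Origin: centre of its underside, z axis up; its yaw means nothing.
- spot_a: flat grey round spot, 52 mm in diameter with a small black dot at its centre, at the left end (+y end) of the row of four printed on a long blue strip (70 x 420 mm, 8 mm thick, fixed to the bench, spots 80 mm apart centre to centre along its length). The strip lies roughly across the robot's front, anywhere up to about 12 degrees askew; the spot's y axis runs along the row. Origin: its centre on the top face of the blue strip, 8 mm above the bench.
- spot_b: flat grey round spot, 52 mm in diameter with a small black dot at its centre, the second from the left (+y) end of the row of four on the blue strip. Origin: its centre on the top face of the blue strip, 8 mm above the bench.
- spot_c: flat grey round spot, 52 mm in diameter with a small black dot at its centre, the third from the left (+y) end of the row of four on the blue strip. Origin: its centre on the top face of the blue strip, 8 mm above the bench.
- spot_d: flat grey round spot, 52 mm in diameter with a small black dot at its centre, at the right end (-y end) of the row of four on the blue strip. Origin: its centre on the top face of the blue strip, 8 mm above the bench.
- white_end: white end marker: flat white block, 50 mm across the strip, 36 mm along it, 12 mm high, fixed on one end of the blue strip, 65 mm beyond the centre of the end spot (spot_a or spot_d, it changes from start to start); a black block just like it is on the other end. Origin: centre of its underside, on the strip's top face.
- beaker: small empty clear glass beaker, 52 mm across the rim and 70 mm tall, standing loose among the standards; not to be used. Origin: centre of its underside. Besides it a small amber bottle (40 mm across, 75 mm tall, not listed) stands in the same loose row; neighbours in that row are at least 85 mm apart, centre to centre.
Mind the look-alikes: they are no part of the job. What is shaped like the palest but pink is not meant. Leave any pink or red look-alike of the medium alone.

How it is judged:
By the outcome, as a careful person would: the job done as asked, in the order asked, and still so for the second after the job is handed in, with the robot touching nothing.
It also fails if it takes over 102 s, if anything falls off the work surface, if the arm or the gripper's body presses on something with over 40 N, if the wrist force passes 120 N, or if a joint passes its speed limit or range.

### The arm

A 6-joint arm with a two-finger parallel gripper is mounted at the origin on the work surface. World frame = base frame: x ahead of the robot, y to its left, z up, the work surface at z = 0. Lengths are in m, angles in rad, forces in N, time in s.
With the tool pointing down it reaches from about 0.25 to 0.725 m from the base axis. Payload 4 kg.
Tool frame: the origin (TCP) lies between the finger pads; the fingertips stand 8 mm ahead of it and the grasp point (between the pads) lies 11 mm behind it; z points along the fingers, y is the line along which they close (so a half turn about z gives the same grasp; the last joint's range is limited). The gripper opens to 85 mm and grips with 20 to 120 N. Pads are 22 mm wide; open, the fingers measure 114 mm over their backs; the gripper's body (76 mm by 85 mm) begins 54 mm behind the grasp point. The pads swing forward as they close: fully open they stand 13 mm farther back than shut.
Start: joints at [-1.261, 0.241, 0.005, 1.335, 0, 1.571], TCP at [0.152, -0.476, 0.239] pointing down, gripper open.
Joint ranges: [-2.72, 2.72], [-1.05, 1.87], [-1.09, 1.28], [-1.99, 2.15], [-1.42, 1.44], [-3.14, 3.14]. Speed limits (rad/s): [2.79, 2.79, 3.14, 3.14, 3.14, 3.14].

### API

Orientations are given as a unit quaternion [x, y, z, w].
In Python, from workcell import status, viewer, bot gives the robot as it stands.
- The arm moves only by the tool servo_tool, never from a script. Its argument "commands" is a list of rows, each a list of 5 numbers: the finger opening in mm, from 0 to 85.4, then the shift along the tool's x, y, z in mm, then the turn about the tool's z in rad. A call has 1 to 20 rows; each row shifts and turns the commanded pose from where the row before left it, along the tool's axes as they then stand; what a row does not reach is not made up. A row lasts 1/8 s, in which the tool goes at most 62.5 mm and 10.7 degrees, less where a joint would pass 70% of its speed; a pose out of reach is approached as far as the arm can. A call is refused whole if a number of a shift passes 62.5 or a number of a turn 0.188, either way. A call with a gripper value outside its range is refused whole. The fingers move at their own pace and stop on an object; the grip force is fixed at half the most. Time passes only in rows, so rows that do not move let the fingers close. It gives the time, the measured TCP pose, the force, the opening and the grip force at its end, in the units of the state.
- status.get_obs(): the state, without advancing time (a new reading comes with each control period).
- viewer.camera(name): name is "scene" or "top" or "wrist"; returns (picture, depth): 480x640x3 uint8, red, green, blue; 480x640 float32, m along the optical axis (not along the pixel's ray), 0 where there is no reading.
- viewer.get_calibration(name): a dict with "camera_matrix" (3x3 intrinsics, pixels), "distortion" ([k1, k2, p1, p2, k3] as OpenCV has them; the pictures are not rectified), "R" (3x3) and "t" (3): a world point X has camera coordinates R X + t; the wrist camera has in their place "T_tool_cam" (4x4, takes a point from camera to tool coordinates, whose origin is the TCP and whose axes are the flange's). Camera axes: x right, y down, z forward; pixel columns grow to the right and rows downward; lengths in m; the calibration is good to about 2 mm. A picture is of the moment at which its call begins: read the wrist's pose just before it. get_calibration takes no time and is no camera call.
- bot.job_done(): hands the job in; it is judged then, once.
Trained networks look in the newest picture that a camera, given by its name, has taken for a name from the list of things; names that differ only in an ending like _2 or _b are one class to them, and where a whole thing is asked for, a point or a joint stands for the part that bears it (a point fixed in the world has none). Each returns a list of dicts, best first, with "p" (0 to 1); they miss things now and then, are a little off and sometimes report something else, mostly with a low value. They report only what shows in the picture. A call takes as long as a camera call. They do not tell look-alikes from the thing itself.
- viewer.masks_of(camera, label): "mask" (480x640 bool, what is visible of it) and "pixel" ([row, column] in pixels, amid what is visible of it).
- viewer.spot_point(camera, label): "pixel" ([row, column] in pixels: a listed point, or the origin of a listed thing).
The state is a dict: "clock": time; "joint_pos": joint angles; "joint_vel": joint speeds; "tau": joint torques, N m; "eef_pos": TCP position; "tool_rot": TCP orientation; "ft_force": force on the tool from outside, world axes, zero at the start; "ft_torque": the same for the moment, N m; "grip_width": finger opening in m; "grasp_force": force on a finger pad.
Only numpy, scipy, OpenCV 4.12 (cv2) and the standard library are available. Lean on these libraries where they do the work, as an engineer would, in place of code of your own. Each camera call takes 0.05 s, during which the arm holds its last target. There are 200 camera calls.

## Working session

There is one attempt and no reset: what is moved stays moved. The work goes in short steps, Python scripts to look and compute and a tool call to move; the robot and the scene stay as the last step left them, time stands still between calls to the robot, and variables do not carry over. Pictures are saved under pics/ and viewed, at most 14 in all, crops included, and the job is handed in when it is done.

Besides the shell and the picture viewer there is one more tool, called after "Call:" by a JSON object that holds its "fn" and its "kwargs". servo_tool: Moves the arm, as the interface text tells. Its arguments: {"type":"object","properties":{"commands":{"type":"array"}},"required":["commands"]}

```bash
mkdir -p pics; cat > h.py <<'E'
import numpy as np,cv2
from workcell import status,viewer,bot
def snap(n,f):
    p,d=viewer.camera(n); cv2.imwrite('pics/'+f,p[:,:,::-1]); return p,d
def ray(n,px):
    c=viewer.get_calibration(n); K=np.array(c['camera_matrix']);D=np.array(c['distortion'])
    u=cv2.undistortPoints(np.array([[[px[1],px[0]]]],float),K,D)[0,0]
    R=np.array(c['R']);t=np.array(c['t']); return -R.T@t, R.T@np.array([u[0],u[1],1])
def atz(n,px,z):
    o,r=ray(n,px); return o+r*(z-o[2])/r[2]
def cloud(n,d,m):
    c=viewer.get_calibration(n);ys,xs=np.nonzero(m&(d>0))
    u=cv2.undistortPoints(np.stack([xs,ys],-1).astype(float)[:,None],np.array(c['camera_matrix']),np.array(c['distortion']))[:,0]
    z=d[ys,xs];P=np.c_[u*z[:,None],z]
    return (P-np.array(c['t']))@np.array(c['R'])
E
python3 - <<'E'
from h import *
np.set_printoptions(precision=3,suppress=True)
for n in ['top','scene']:
    p,d=snap(n,n+'0.png')
    for l in ['palest','light','medium','deepest','spot_a','white_end','beaker']:
        for r in viewer.masks_of(n,l)[:6]:
            m=r['mask'];P=cloud(n,d,m)
            zt=np.percentile(P[:,2],95) if len(P) else 0
            T=P[P[:,2]>zt-.008] if len(P) else P
            c=(T.min(0)+T.max(0))/2 if len(T) else None
            print(n,l,round(r['p'],2),np.round(r['pixel']),m.sum(),'top',c,np.median(p[m],0))
s=status.get_obs();print(s)
E
```

```text
top palest 0.92 [327. 288.] 555 top [0.389 0.071 0.079] [251. 161. 210.]
top palest 0.86 [273. 299.] 512 top [0.482 0.055 0.08 ] [241. 253. 236.]
top palest 0.55 [252. 376.] 504 top [ 0.52  -0.077  0.08 ] [252. 161. 210.]
top light 0.91 [295. 141.] 762 top [0.438 0.324 0.079] [111. 218.  94.]
top medium 0.66 [250. 176.] 777 top [0.521 0.271 0.078] [212.  22.  19.]
top medium 0.45 [203. 256.] 620 top [0.61  0.134 0.009] [159. 166. 175.]
top deepest 0.75 [277. 440.] 583 top [ 0.468 -0.188  0.078] [11. 72. 27.]
top spot_a 0.93 [204. 303.] 588 top [0.612 0.053 0.008] [161. 167. 176.]
top spot_a 0.8 [202. 349.] 614 top [ 0.613 -0.027  0.009] [161. 167. 176.]
top spot_a 0.66 [205. 256.] 572 top [0.61  0.135 0.009] [160. 166. 175.]
top spot_a 0.61 [201. 384.] 617 top [ 0.615 -0.105  0.009] [160. 167. 176.]
top white_end 0.64 [204. 222.] 532 top [0.609 0.199 0.019] [252. 252. 250.]
top beaker 0.87 [298. 362.] 667 top [ 0.438 -0.055  0.068] [130. 147. 148.]
scene palest 0.81 [227. 293.] 819 top [ 0.522 -0.077  0.079] [137.  83. 106.]
scene palest 0.72 [224. 367.] 851 top [0.484 0.055 0.079] [
[... 619 characters left out ...]
175.]
scene spot_a 0.58 [296. 350.] 619 top [0.612 0.054 0.009] [156. 162. 174.]
scene white_end 0.64 [311. 435.] 660 top [0.612 0.199 0.019] [251. 252. 250.]
scene beaker 0.73 [190. 316.] 891 top [ 0.44  -0.054  0.067] [102. 112. 115.]
{'clock': 0.8, 'joint_pos': array([-1.261,  0.241,  0.005,  1.335,  0.   ,  1.571]), 'joint_vel': array([ 0.001,  0.   ,  0.001,  0.   , -0.001,  0.   ]), 'tau': array([  0.001, -37.215,  25.268,   0.001,   0.   ,  -0.   ]), 'eef_pos': array([ 0.152, -0.476,  0.239]), 'tool_rot': array([0.988, 0.154, 0.   , 0.   ]), 'ft_force': array([-0.126,  0.241,  0.745]), 'ft_torque': array([ 0.009,  0.006, -0.048]), 'grasp_force': 0.0, 'grip_width': 0.08540752444153306}
```

View pics/top0.png

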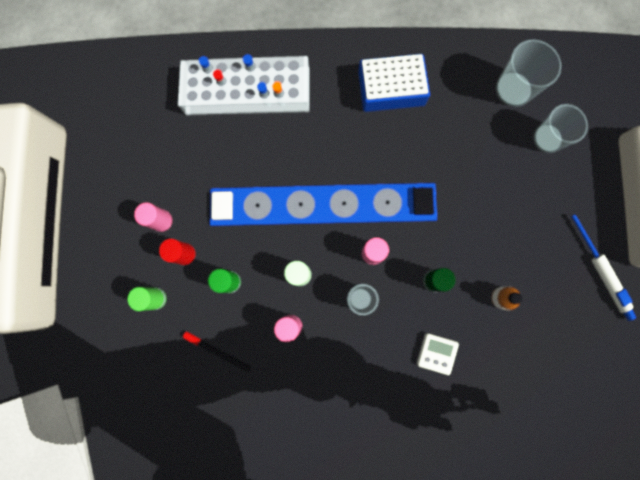

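View pics/scene0.png

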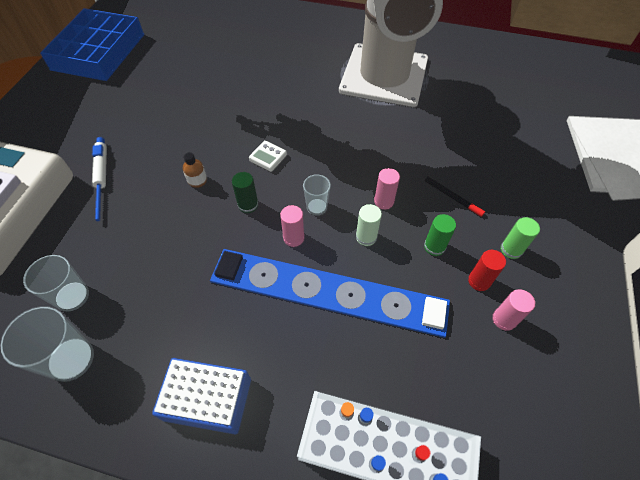

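The top view shows the light (298,147), medium (281,224), palest (273,298) and deepest (280,441) standards. The white end is on the left (+y), so palest goes to a, light to b, medium to c and deepest to d. The red and pink ones are look-alikes. Next I'll refine the positions.

```bash
cat >> h.py <<'E'
def tops(n,d,guess):
    P=cloud(n,d,np.ones(d.shape,bool)); out=[]
    for g in guess:
        Q=P[(np.hypot(*(P[:,:2]-g).T)<.032)&(P[:,2]>.072)&(P[:,2]<.2)]
        if len(Q)<20: out.append(None);continue
        (c,r)=cv2.minEnclosingCircle(Q[:,:2].astype(np.float32)); out.append((np.round(c,4),round(r,4),len(Q)))
    return out
def dots(n,p,guess,z=.008):
    c=viewer.get_calibration(n);g=cv2.cvtColor(p,cv2.COLOR_RGB2GRAY).astype(float);out=[]
    for q in guess:
        u=cv2.projectPoints(np.array([[q[0],q[1],z]]),cv2.Rodrigues(np.array(c['R']))[0],np.array(c['t']),np.array(c['camera_matrix']),np.array(c['distortion']))[0].ravel()
        x,y=np.round(u).astype(int);w=g[y-5:y+6,x-5:x+6];s=np.clip(130-w,0,None)
        yy,xx=np.mgrid[y-5:y+6,x-5:x+6];out.append(np.round(atz(n,((s*yy).sum()/s.sum(),(s*xx).sum()/s.sum()),z)[:2],4))
    return out
ST=[(.483,.055),(.439,.324),(.468,.186),(.470,-.188)]
SP=[(.611,.134),(.612,.0535),(.613,-.026),(.614,-.106)]
E
python3 - <<'E'
from h import *
for n in ['top','scene']:
    p,d=viewer.camera(n)
    for r in tops(n,d,ST):print(n,r)
    print(dots(n,p,SP))
    P=cloud(n,d,np.ones(d.shape,bool));Q=P[(P[:,2]>.072)&(P[:,2]<.09)&(abs(P[:,1]-.2)<.05)&(abs(P[:,0]-.46)<.05)];print(np.median(Q,0),len(Q))
E
```

```text
top (array([0.4822, 0.055 ]), 0.02, 445)
top (array([0.4377, 0.324 ]), 0.0203, 450)
top (array([0.4687, 0.1844]), 0.0202, 446)
top (array([ 0.4691, -0.1883]), 0.02, 453)
[array([0.6103, 0.1344]), array([0.6114, 0.0542]), array([ 0.6124, -0.0256]), array([ 0.6137, -0.1057])]
[0.46958547 0.18356274 0.07969637] 446
scene (array([0.4839, 0.0549]), 0.0209, 369)
scene (array([0.4392, 0.3242]), 0.0211, 407)
scene (array([0.4711, 0.1834]), 0.0208, 389)
scene (array([ 0.4719, -0.1885]), 0.0211, 324)
[array([0.6105, 0.1345]), array([0.6117, 0.0544]), array([ 0.6127, -0.0258]), array([ 0.6139, -0.1059])]
[0.47341163 0.18363227 0.08028734] 389
```

Call:
{"fn": "servo_tool", "kwargs": {"commands": [[85,0,0,0,-0.18],[85,0,0,0,-0.18],[85,0,0,0,-0.18],[85,0,0,0,-0.18],[85,0,0,0,-0.18],[85,0,0,0,-0.18],[85,0,0,0,-0.18],[85,29,32,8,0],[85,29,32,8,0],[85,29,32,8,0],[85,29,32,8,0],[85,29,32,8,0],[85,29,32,8,0],[85,29,32,8,0],[85,29,32,8,0],[85,29,32,8,0],[85,29,32,8,0],[85,0,0,0,0],[85,0,0,0,0]]}}

```text
clock: 3.28
eef_pos: [0.4724, -0.1866, 0.1592]
tool_rot: [0.707, 0.707, -0.0, -0.0]
ft_force: [-0.9, -0.6, -0.0]
grip_width: 0.0853
grasp_force: 0.0
```

Call:
{"fn": "servo_tool", "kwargs": {"commands": [[85,-2,-2,20,0],[85,0,0,34,0],[85,0,0,34,0],[85,0,0,24,0],[85,0,0,10,0],[85,0,0,0,0],[30,0,0,0,0],[30,0,0,0,0],[30,0,0,0,0],[30,0,0,0,0],[30,0,0,0,0],[30,0,0,0,0],[30,0,0,0,0],[30,0,0,0,0]]}}

```text
clock: 5.03
eef_pos: [0.4715, -0.1888, 0.0384]
tool_rot: [0.707, 0.707, 0.0, 0.001]
ft_force: [-0.9, -0.9, 5.5]
grip_width: 0.0385
grasp_force: 60.2
```

Call:
{"fn": "servo_tool", "kwargs": {"commands": [[30,0,0,-10,0],[30,0,0,-30,0],[30,0,0,-40,0],[30,0,0,-20,0],[30,10,18,0,0],[30,21,36,0,0],[30,21,36,0,0],[30,21,36,0,0],[30,10,16,0,0],[30,0,0,0,0],[30,0,0,0,0],[30,0,0,0,0]]}}

```text
clock: 6.52
eef_pos: [0.6119, -0.1061, 0.1371]
tool_rot: [0.708, 0.706, -0.0, -0.0]
ft_force: [0.4, -0.1, -0.7]
grip_width: 0.0386
grasp_force: 60.5
```

```bash
python3 - <<'E'
from h import *
n='scene';p,d=snap(n,'s1.png')
P=cloud(n,d,np.ones(d.shape,bool))
o=status.get_obs();print(o['eef_pos'],o['grip_width'],o['ft_force'])
E
```

```text
[ 0.61205385 -0.10626166  0.13727774] 0.038558125259261056 [ 0.21609316  0.23131084 -0.71926732]
```

Call:
{"fn": "servo_tool", "kwargs": {"commands": [[30,0,2,20,0],[30,0,0,34,0],[30,0,0,22,0],[30,0,0,8,0],[30,0,0,3,0],[30,0,0,1,0],[30,0,0,0,0],[30,0,0,0,0]]}}

```text
clock: 7.58
eef_pos: [0.6153, -0.1057, 0.0501]
tool_rot: [0.707, 0.707, 0.0, 0.001]
ft_force: [0.3, 0.1, -1.1]
grip_width: 0.0388
grasp_force: 60.5
```

Call:
{"fn": "servo_tool", "kwargs": {"commands": [[30,0,-1,1,0],[30,0,0,1,0],[30,0,0,1,0],[30,0,0,0,0],[30,0,0,0,0]]}}

```text
clock: 8.2
eef_pos: [0.6138, -0.1056, 0.0465]
tool_rot: [0.707, 0.707, 0.0, -0.0]
ft_force: [-1.5, -0.1, 2.2]
grip_width: 0.0385
grasp_force: 60.6
```

Call:
{"fn": "servo_tool", "kwargs": {"commands": [[50,0,0,0,0],[60,0,0,0,0],[85,0,0,0,0],[85,0,0,0,0],[85,0,0,0,0],[85,0,0,0,0],[85,0,0,-10,0],[85,0,0,-30,0],[85,0,0,-40,0],[85,0,0,-20,0],[85,20,-16,0,0],[85,40,-33,0,0],[85,40,-33,0,0],[85,40,-33,0,0],[85,21,-16,0,0],[85,0,0,0,0],[85,0,0,0,0]]}}

```text
clock: 10.32
eef_pos: [0.4839, 0.0552, 0.147]
tool_rot: [0.707, 0.707, 0.001, 0.001]
ft_force: [-0.0, -0.1, 0.4]
grip_width: 0.0849
grasp_force: 0.0
```

```bash
python3 - <<'E'
from h import *
for n in ['top','scene']:
    p,d=viewer.camera(n)
    print(n,tops(n,d,ST),tops(n,d,[(.614,-.106)]))
E
```

```text
top [None, (array([0.4378, 0.3252]), 0.0202, 308), None, None] [(array([ 0.6123, -0.1043]), 0.0202, 475)]
scene [(array([0.4842, 0.0555]), 0.0204, 288), (array([0.4394, 0.3259]), 0.0207, 407), (array([0.4711, 0.1843]), 0.0203, 391), None] [(array([ 0.6142, -0.1053]), 0.0205, 496)]
```

Call:
{"fn": "servo_tool", "kwargs": {"commands": [[85,0,0,20,0],[85,0,0,34,0],[85,0,0,34,0],[85,0,0,16,0],[85,0,0,6,0],[85,0,0,0,0],[30,0,0,0,0],[30,0,0,0,0],[30,0,0,0,0],[30,0,0,0,0],[30,0,0,0,0],[30,0,0,0,0],[30,0,0,0,0]]}}

```text
clock: 12.05
eef_pos: [0.4836, 0.0556, 0.0372]
tool_rot: [0.707, 0.707, 0.001, 0.001]
ft_force: [-0.8, 0.3, 5.8]
grip_width: 0.0389
grasp_force: 60.5
```

Call:
{"fn": "servo_tool", "kwargs": {"commands": [[30,0,0,-10,0],[30,0,0,-30,0],[30,0,0,-40,0],[30,0,0,-20,0],[30,10,16,0,0],[30,20,32,0,0],[30,20,32,0,0],[30,20,32,0,0],[30,9,15,0,0],[30,0,0,0,0],[30,0,0,20,0],[30,0,0,34,0],[30,0,0,22,0],[30,0,0,8,0],[30,0,0,2,0],[30,0,0,0,0],[30,0,0,0,0]]}}

```text
clock: 14.18
eef_pos: [0.6108, 0.1345, 0.0515]
tool_rot: [0.707, 0.707, 0.001, 0.001]
ft_force: [0.1, -0.6, -1.2]
grip_width: 0.0383
grasp_force: 60.6
```

Next: lower 5–6 mm to contact.

Call:
{"fn": "servo_tool", "kwargs": {"commands": [[30,0,0,2,0],[30,0,0,2,0],[30,0,0,1,0],[30,0,0,1,0],[30,0,0,0,0],[30,0,0,0,0]]}}

```text
clock: 14.92
eef_pos: [0.6099, 0.1343, 0.0453]
tool_rot: [0.707, 0.707, 0.0, 0.0]
ft_force: [-3.0, -1.0, 5.4]
grip_width: 0.0384
grasp_force: 61.1
```

Call:
{"fn": "servo_tool", "kwargs": {"commands": [[50,0,0,0,0],[60,0,0,0,0],[85,0,0,0,0],[85,0,0,0,0],[85,0,0,0,0],[85,0,0,0,0],[85,0,0,-10,0],[85,0,0,-30,0],[85,0,0,-40,0],[85,0,0,-20,0],[85,20,-17,0,0],[85,38,-34,0,0],[85,38,-34,0,0],[85,38,-34,0,0],[85,38,-34,0,0],[85,19,-18,0,0],[85,0,0,0,0],[85,0,0,0,0],[85,0,0,0,0]]}}

```text
clock: 17.3
eef_pos: [0.4401, 0.3247, 0.1445]
tool_rot: [0.708, 0.706, 0.0, 0.0]
ft_force: [-0.2, 0.6, -0.8]
grip_width: 0.085
grasp_force: 0.0
```

```bash
python3 - <<'E'
from h import *
for n in ['top','scene']:
    p,d=viewer.camera(n)
    print(n,tops(n,d,ST),tops(n,d,[(.614,-.106),(.61,.134)]))
E
```

```text
top [None, (array([0.4373, 0.3242]), 0.0205, 450), (array([0.4684, 0.1845]), 0.0206, 446), None] [(array([ 0.6121, -0.1047]), 0.0202, 470), (array([0.6082, 0.1344]), 0.0204, 470)]
scene [None, (array([0.4392, 0.3251]), 0.0213, 406), (array([0.4707, 0.185 ]), 0.0207, 394), None] [(array([ 0.6137, -0.105 ]), 0.0202, 500), (array([0.6104, 0.1346]), 0.0206, 552)]
```

Call:
{"fn": "servo_tool", "kwargs": {"commands": [[85,0,-1,20,0],[85,0,0,34,0],[85,0,0,34,0],[85,0,0,14,0],[85,0,0,5,0],[85,0,0,0,0],[30,0,0,0,0],[30,0,0,0,0],[30,0,0,0,0],[30,0,0,0,0],[30,0,0,0,0],[30,0,0,0,0],[30,0,0,0,0]]}}

```text
clock: 19.02
eef_pos: [0.4387, 0.3259, 0.0383]
tool_rot: [0.707, 0.707, 0.001, 0.0]
ft_force: [-0.3, 0.0, 6.3]
grip_width: 0.0391
grasp_force: 59.8
```

Call:
{"fn": "servo_tool", "kwargs": {"commands": [[30,0,0,-10,0],[30,0,0,-35,0],[30,0,0,-45,0],[30,0,0,-25,0],[30,-20,13,0,0],[30,-42,27,0,0],[30,-42,27,0,0],[30,-42,27,0,0],[30,-42,27,0,0],[30,-42,27,0,0],[30,-41,25,0,0],[30,0,0,0,0],[30,0,0,0,0]]}}

```text
clock: 20.65
eef_pos: [0.6104, 0.0544, 0.1519]
tool_rot: [0.708, 0.707, -0.0, -0.001]
ft_force: [0.4, 0.5, -1.2]
grip_width: 0.0387
grasp_force: 60.6
```

Call:
{"fn": "servo_tool", "kwargs": {"commands": [[30,0,1,20,0],[30,0,0,40,0],[30,0,0,28,0],[30,0,0,10,0],[30,0,0,3,0],[30,0,0,0,0],[30,0,0,0,0],[30,0,0,0,0]]}}

```text
clock: 21.65
eef_pos: [0.6126, 0.0543, 0.0523]
tool_rot: [0.708, 0.707, 0.001, 0.001]
ft_force: [0.4, -0.5, -0.9]
grip_width: 0.0389
grasp_force: 60.6
```

Call:
{"fn": "servo_tool", "kwargs": {"commands": [[30,0,-1,2,0],[30,0,0,2,0],[30,0,0,1,0],[30,0,0,1,0],[30,0,0,0,0],[30,0,0,0,0]]}}

```text
clock: 22.4
eef_pos: [0.6108, 0.0543, 0.0463]
tool_rot: [0.707, 0.707, 0.0, 0.0]
ft_force: [-3.5, -0.5, 6.4]
grip_width: 0.0388
grasp_force: 61.2
```

Call:
{"fn": "servo_tool", "kwargs": {"commands": [[50,0,0,0,0],[60,0,0,0,0],[85,0,0,0,0],[85,0,0,0,0],[85,0,0,0,0],[85,0,0,0,0],[85,0,0,-10,0],[85,0,0,-30,0],[85,0,0,-40,0],[85,0,0,-20,0],[85,16,-17,0,0],[85,32,-36,0,0],[85,32,-36,0,0],[85,32,-36,0,0],[85,18,-16,0,0],[85,0,0,0,0],[85,0,0,0,0]]}}

```text
clock: 24.52
eef_pos: [0.4709, 0.1843, 0.146]
tool_rot: [0.708, 0.707, 0.001, 0.0]
ft_force: [0.2, 0.2, 0.5]
grip_width: 0.0851
grasp_force: 0.0
```

Call:
{"fn": "servo_tool", "kwargs": {"commands": [[85,0,0,20,0],[85,0,0,34,0],[85,0,0,34,0],[85,0,0,15,0],[85,0,0,5,0],[85,0,0,0,0],[30,0,0,0,0],[30,0,0,0,0],[30,0,0,0,0],[30,0,0,0,0],[30,0,0,0,0],[30,0,0,0,0],[30,0,0,0,0]]}}

```text
clock: 26.15
eef_pos: [0.4708, 0.1848, 0.0382]
tool_rot: [0.707, 0.707, 0.001, 0.0]
ft_force: [0.1, -0.3, 5.3]
grip_width: 0.0386
grasp_force: 60.3
```

Call:
{"fn": "servo_tool", "kwargs": {"commands": [[30,0,0,-10,0],[30,0,0,-35,0],[30,0,0,-45,0],[30,0,0,-25,0],[30,-20,14,0,0],[30,-42,28,0,0],[30,-42,28,0,0],[30,-42,28,0,0],[30,-42,28,0,0],[30,-22,16,0,0],[30,0,0,0,0],[30,0,0,0,0]]}}

```text
clock: 27.65
eef_pos: [0.6111, -0.0252, 0.152]
tool_rot: [0.707, 0.707, -0.0, -0.001]
ft_force: [-0.4, -0.2, -1.1]
grip_width: 0.0391
grasp_force: 60.5
```

Call:
{"fn": "servo_tool", "kwargs": {"commands": [[30,0,0,20,0],[30,0,0,40,0],[30,0,0,28,0],[30,0,0,10,0],[30,0,0,3,0],[30,0,0,0,0],[30,0,0,0,0],[30,0,0,2,0],[30,0,0,2,0],[30,0,0,1,0],[30,0,0,0,0],[30,0,0,0,0]]}}

```text
clock: 29.15
eef_pos: [0.6118, -0.0257, 0.0463]
tool_rot: [0.707, 0.707, -0.0, -0.0]
ft_force: [-0.1, 0.7, 0.2]
grip_width: 0.0387
grasp_force: 60.5
```

One more mm down, then release and retreat.

Call:
{"fn": "servo_tool", "kwargs": {"commands": [[30,0,0,1,0],[30,0,0,0,0],[50,0,0,0,0],[60,0,0,0,0],[85,0,0,0,0],[85,0,0,0,0],[85,0,0,0,0],[85,0,0,0,0],[85,0,0,-10,0],[85,0,0,-30,0],[85,0,0,-50,0],[85,0,0,-40,0],[85,-10,-50,-20,0],[85,-10,-50,0,0],[85,-20,-50,0,0],[85,-20,-50,0,0],[85,0,0,0,0],[85,0,0,0,0]]}}

```text
clock: 31.4
eef_pos: [0.4129, -0.0857, 0.1964]
tool_rot: [0.708, 0.707, 0.001, 0.001]
ft_force: [0.2, 0.3, -0.1]
grip_width: 0.0851
grasp_force: 0.0
```

```bash
python3 - <<'E'
from h import *
for n in ['top','scene']:
    p,d=snap(n,n+'9.png')
    print(n,tops(n,d,SP+[(.439,-.055)]))
E
```

```text
top [(array([0.6079, 0.1342]), 0.0206, 476), (array([0.6096, 0.0531]), 0.0201, 459), (array([ 0.6103, -0.0262]), 0.0201, 464), (array([ 0.6123, -0.1042]), 0.0203, 473), None]
scene [(array([0.6102, 0.1342]), 0.0203, 550), (array([0.6116, 0.0532]), 0.0206, 526), (array([ 0.6125, -0.0266]), 0.0208, 510), (array([ 0.6136, -0.1044]), 0.0208, 492), None]
```

View pics/scene9.png

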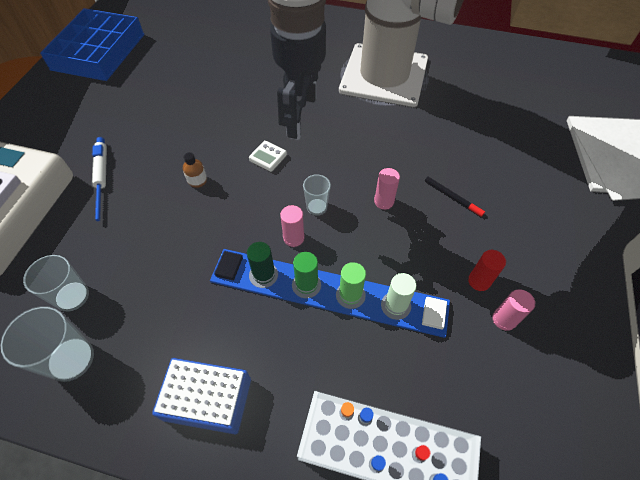

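The scene view shows the four standards upright on their spots, each within about 1.5 mm: palest by white (402,295), light (352,284), medium (305,273), deepest by black (261,263). The beaker is still in place at (316,193), and nothing is touching the robot.

```bash
python3 -c "
from workcell import bot
print(bot.job_done())"
```

```text
the job is handed in; nothing more can be done
None
```

The job is handed in: all four green standards stand upright within about 2 mm of their spot centres, in order from palest at the white end to deepest at the black end, with the beaker left in place and about 31 s used.

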